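# Brake disc off its hook and up to the inspection camera

### The job

The kart brake disc and the chain sprocket hang side by side on the parts rack. Lift the brake disc up and off its hook and finish holding it still in the air in front of the inspection camera: its bare face (the side without the hub) square to the lens, the disc centred on the lens, about 150 mm away. Keep hold of it - do not set it down or let go - and leave the sprocket hanging, the camera untouched and everything else where it is.

Things in the scene. Friction and masses are not known exactly. Their poses are not given: they have to be found in the camera images.
- disc: Kart brake disc, 0.6 to 0.85 kg: drilled steel disc, 150 mm diameter, 8 mm thick, 50 mm bore; on one side an aluminium hub (flange 82 mm across, barrel 66 mm across standing 22 mm off the face, bored through). Origin: centre of the 8 mm disc. x: its axis, out of the bare face (hub on -x). It hangs with x level. The outer 34 mm of radius is flat on both sides and can be pinched from above.
- sprocket: Aluminium chain sprocket with teeth and six spokes, 139 mm diameter, 5 mm thick, same 50 mm bore and hub (22 mm out on its -x side), 0.35 kg. Origin: centre of the plate; x along its axis, level. Hangs on the other hook and stays there.
- rack: Fixed rack: base plate 220 x 320 x 10 mm, post, crossbar 270 mm long along y (top 183 mm high), two hooks at y = +115 and -115 mm. Origin: on the bench under the post. Disc and sprocket (either way round) hang by their bores on the hooks, plate centres at x = -66 to -74 mm, their x along the rack's x, hubs towards the hook tips.
- lens (a point): Centre of the inspection camera's front glass, 170 to 230 mm above the bench. The camera looks level along this -x; +x points back into the camera, z up. Around the glass a white ring light 66 mm across; behind it a 46 mm square body, then the 22 mm post 160 mm behind the glass, 304 mm tall.
- pad_a: Brake pad, 72 x 38 x 12 mm, lying on the bench; origin at the centre of its underside. A bystander.
- pad_b: A second such brake pad. A bystander.
- spanner: Open-end spanner 190 mm long lying on the bench along its x. A bystander.
- rack_mid (a point): Middle of the rack's crossbar, level with the hooks' axes (170 mm high); axes as the rack's. Each hook is a level 10 mm round bar running along -x, straight to x = -105 mm, then bent up; its tip rises 15 mm above the top of the straight bar and ends at x = -126 mm. A part must be lifted over this tip, then drawn off along -x.
- stand: The fixed stand that carries the inspection camera, all of it with the camera. Origin: on the bench, straight below the lens; axes as those of the lens. Base plate 130 x 160 x 14 mm centred under the post at x = +160 mm.
There are look-alikes about, which are no part of the job. Leave any yellow look-alike of the disc alone.

How it is judged:
By the outcome, as a careful person would: the job done as asked, in the order asked, and still so for the second after the job is handed in, while the arm keeps its last pose, push and grip.
It also fails if it takes over 43 s, if anything falls off the work surface, if the arm or the gripper's body presses on something with over 40 N, if the wrist force passes 120 N, or if a joint passes its speed limit or range.

### The arm

A 6-joint arm with a two-finger parallel gripper is mounted at the origin on the work surface. World frame = base frame: x ahead of the robot, y to its left, z up, the work surface at z = 0. Lengths are in mm, angles in rad, forces in N, time in s.
With the tool pointing down it reaches from about 300 to 750 mm from the base axis. Payload 8.5 kg.
Tool frame: the origin (TCP) lies at the very end of the fingers, on their centre line; the grasp point (between the pads) lies 19 mm behind it; z points along the fingers, y is the direction in which the jaws open and shut (so a half turn about z gives the same grasp; the last joint's range is limited). The gripper opens to 88 mm and grips with 3 to 60 N. Pads are 18 mm wide; open, the fingers measure 123 mm over their backs; the gripper's body (75 mm by 187 mm) begins 45 mm behind the grasp point.
Start: joints at [-1.317, 0.381, 1.297, -0, 1.464, -0.215], TCP at [248.49, -490.645, 238.748] pointing down, gripper open.
Joint ranges: [-3.11, 3.11], [-0.89, 2.33], [0.22, 2.48], [-1.42, 4.56], [0.17, 2.85], [-2.88, 2.88]. Speed limits (rad/s): [2.39, 2.39, 3.14, 3.14, 3.14, 3.14].

### API

Orientations are given as a unit quaternion [w, x, y, z].
In Python, from workcell import robot, ik, status, imaging gives the robot as it stands. Calls block until the motion is done:
- robot.movep(position, orientation): joint-space move of the TCP to a pose.
- robot.move_straight(position, ori=None, max_speed=150, until_force=None): straight line of the TCP; ori=None keeps the orientation; max_speed is the mean speed in mm/s. With until_force (N) it stops when the force on the tool has changed by that much, and returns True; else False.
- robot.move_joints(angles): joint-space move.
- robot.move_gripper(opening): finger opening in mm; the grip force is fixed at half the most; returns when the fingers have stopped.
- robot.hold(seconds).
- ik(position, orientation): joint angles nearest the present ones, or None.
- status.get_state(): the state.
- imaging.camera(name): name is "side" or "top" or "wrist"; returns the picture (384x512x3 uint8, red, green, blue); there is no depth.
- imaging.camera_model(name): a dict with "camera_matrix" (3x3 intrinsics, pixels), "R" (3x3) and "t" (3): a world point X has camera coordinates R X + t; the wrist camera has in their place "hand_eye" (4x4, takes a point from camera to tool coordinates, whose origin is the TCP and whose axes are the flange's). Camera axes: x right, y down, z forward; pixel columns grow to the right and rows downward; lengths in mm; the calibration is good to about 2 mm. A picture is of the moment at which its call begins: read the wrist's pose just before it. camera_model takes no time and is no camera call.
A pose or a line that the arm cannot do raises robot.PlanningError and nothing moves.
- robot.finish_job(): hands the job in, once; it reports no verdict.
The state is a dict: "time": time; "joint_pos": joint angles; "joint_velocities": joint speeds; "tau": joint torques, N m; "tcp_pos": TCP position; "eef_rot": TCP orientation; "wrist_force": force on the tool from outside, world axes, zero at the start; "torque": the same for the moment, N m; "gripper_width": finger opening in mm.
Only numpy, scipy, OpenCV 4.12 (cv2) and the standard library are available. Lean on these libraries where they do the work, as an engineer would, in place of code of your own. Each camera call takes 0.05 s, during which the arm holds its last target.

## Working session

There is one attempt and no reset: what is moved stays moved. The work goes in short steps, each a Python script; the robot and the scene stay as the last script left them, time stands still between calls to the robot, and variables do not carry over. Pictures are saved under pics/ and viewed, and the job is handed in when it is done.

```bash
ls; mkdir -p pics; python3 - <<'E'
from workcell import robot, ik, status, imaging
import cv2,numpy as np
np.set_printoptions(precision=3,suppress=True)
print(status.get_state())
for n in ["side","top","wrist"]:
    im=imaging.camera(n); cv2.imwrite(f"pics/{n}0.png",im[:,:,::-1]); 
    m=imaging.camera_model(n)
    print(n,{k:np.array(v) for k,v in m.items()})
E
```

```text
pics
{'time': 0.0, 'joint_pos': array([-1.317,  0.381,  1.298, -0.   ,  1.464, -0.215]), 'joint_velocities': array([ 0.002,  0.001, -0.   ,  0.001,  0.001,  0.001]), 'tau': array([ -0.001, -43.793, -22.456,   0.071,   0.035,  -0.   ]), 'tcp_pos': array([ 248.433, -490.373,  238.139]), 'eef_rot': array([-0.001,  0.973,  0.232, -0.   ]), 'wrist_force': array([0.137, 0.449, 0.137]), 'torque': array([-0.023, -0.013,  0.016]), 'gripper_width': 88.11855230005975}
side {'camera_matrix': array([[407.592,   0.   , 254.47 ],
       [  0.   , 407.592, 190.836],
       [  0.   ,   0.   ,   1.   ]]), 'R': array([[-0.996, -0.091,  0.002],
       [-0.07 ,  0.745, -0.663],
       [ 0.059, -0.661, -0.748]]), 't': array([ 504.805,  123.899, 1313.877])}
top {'camera_matrix': array([[419.298,   0.   , 249.099],
       [  0.   , 419.298, 184.067],
       [  0.   ,   0.   ,   1.   ]]), 'R': array([[-0.017, -1.   , -0.   ],
       [-0.989,  0.017, -0.145],
       [ 0.145, -0.002, -0.989]]), 't': array([ -32.227,  490.026, 1197.045])}
wrist {'camera_matrix': array([[265.932,   0.   , 256.503],
       [  0.   , 265.932, 190.595],
       [  0.   ,   0.   ,   1.   ]]), 'hand_eye': array([[  -0.   ,   -0.955,   -0.298,   77.441],
       [   1.   ,   -0.   ,    0.   ,    0.306],
       [  -0.   ,   -0.298,    0.955, -146.376],
       [   0.   ,    0.   ,    0.   ,    1.   ]])}
```

View pics/side0.png

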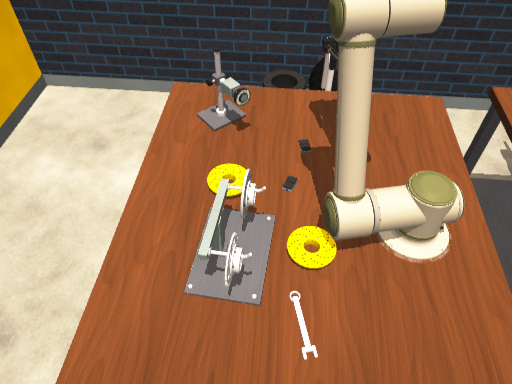

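View pics/top0.png

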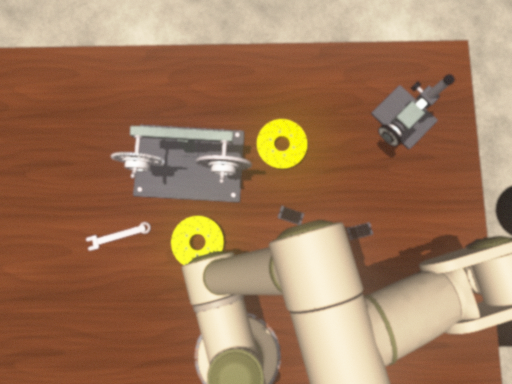

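View pics/wrist0.png

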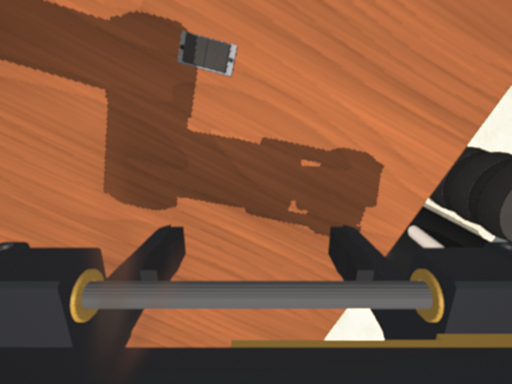

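The side view shows the rack at about (225,240) and the inspection camera at (235,95). The top view has the rack at (188,165) and the camera at (400,115), with yellow decoys beside them. I'll zoom in on both.

```bash
python3 - <<'E'
import cv2
t=cv2.imread("pics/top0.png");s=cv2.imread("pics/side0.png")
cv2.imwrite("pics/c1.png",cv2.resize(t[115:215,95:255],None,fx=5,fy=5,interpolation=cv2.INTER_CUBIC))
cv2.imwrite("pics/c2.png",cv2.resize(s[160:310,180:320],None,fx=4,fy=4,interpolation=cv2.INTER_CUBIC)[:600])
a=cv2.resize(t[65:155,365:465],None,fx=4,fy=4,interpolation=cv2.INTER_CUBIC)
b=cv2.resize(s[40:130,185:285],None,fx=4,fy=4,interpolation=cv2.INTER_CUBIC)
cv2.imwrite("pics/c3.png",cv2.hconcat([a,b]))
E
```

```text
(no output)
```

View pics/c1.png

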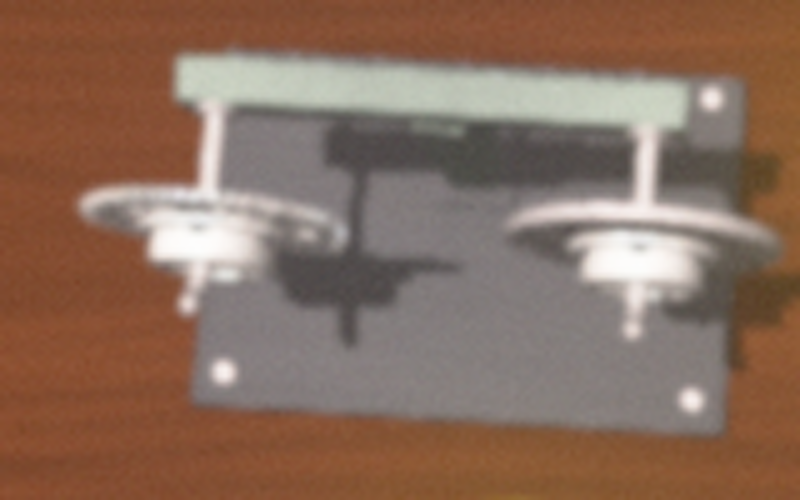

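View pics/c2.png

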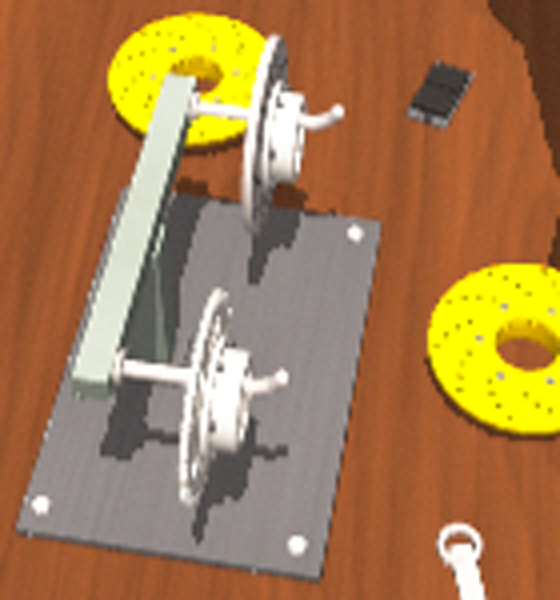

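View pics/c3.png

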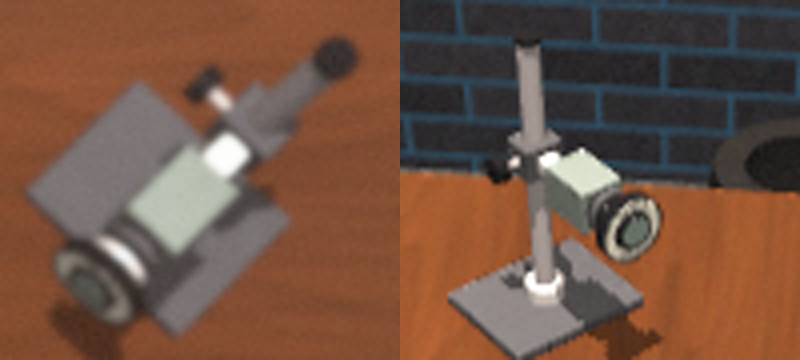

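The top crop shows the solid disc on the right hook (px ~223,160) and the spoked sprocket on the left hook (~137,158). Both hubs face the hook tips, towards the robot. The lens ring is at about (389,136) in the top view and (242,97) in the side view. I'll triangulate rough positions first.

```bash
cat > h.py <<'E'
from workcell import robot, ik, status, imaging
import cv2,numpy as np
from scipy.spatial.transform import Rotation as Ro
np.set_printoptions(precision=2,suppress=True)
def cam(n,st=None):
    m=imaging.camera_model(n);K=np.array(m["camera_matrix"])
    if n=="wrist":
        T=np.eye(4);q=np.array(st["eef_rot"]);T[:3,:3]=Ro.from_quat(q[[1,2,3,0]]).as_matrix();T[:3,3]=st["tcp_pos"]
        W=np.linalg.inv(T@np.array(m["hand_eye"]));return K,W[:3,:3],W[:3,3]
    return K,np.array(m["R"]),np.array(m["t"])
def ray(c,p):
    K,R,t=c;d=R.T@np.linalg.inv(K)@[p[0],p[1],1];return -R.T@t,d/np.linalg.norm(d)
def onz(c,p,z):
    o,d=ray(c,p);return o+d*(z-o[2])/d[2]
def tri(*cp):
    A=np.zeros((3,3));b=np.zeros(3);L=[ray(c,p) for c,p in cp]
    for o,d in L:
        P=np.eye(3)-np.outer(d,d);A+=P;b+=P@o
    x=np.linalg.solve(A,b);return x,[round(float(np.linalg.norm((np.eye(3)-np.outer(d,d))@(x-o))),1) for o,d in L]
def proj(c,X):
    K,R,t=c;v=K@(R@np.asarray(X,float)+t);return v[:2]/v[2]
def down(yaw): # tool z down, tool y (jaws) at world yaw angle
    y=np.array([np.cos(yaw),np.sin(yaw),0]);z=np.array([0,0,-1.]);x=np.cross(y,z)
    q=Ro.from_matrix(np.c_[x,y,z]).as_quat();return q[[3,0,1,2]]
E
python3 - <<'E'
from h import *
T=cam("top");S=cam("side")
for n,a,b in [("ring",(388.7,136.2),(242.5,97)),("posttop",(448.7,79.3),(216.7,50.5)),("tipS",(132.2,176),(250.5,254.3)),("tipD",(221.4,180.6),(264.5,187.5))]:
    print(n,*tri((T,a),(S,b)))
print("post z304",onz(T,(448.7,79.3),304),onz(S,(216.7,50.5),304))
# base bolts top plane z~10
for p in [(710,98),(223,372),(691,400)]: print(onz(T,(95+p[0]/5,115+p[1]/5),12))
for p in [(41,504),(297,545),(354,233)]: print(onz(S,(180+p[0]/4,160+p[1]/4),12))
for p in [(178,58),(688,80),(688,128),(178,100)]: print("bar",onz(T,(95+p[0]/5,115+p[1]/5),183))
E
```

```text
ring [ 589.11 -410.22  179.94] [0.5, 0.5]
posttop [ 695.05 -522.78  295.85] [2.2, 2.2]
tipS [493.38 261.47 186.88] [0.0, 0.0]
tipD [476.31  31.27 186.99] [1.1, 1.1]
post z304 [ 694.11 -519.19  304.  ] [ 690.01 -506.93  304.  ]
[646.    -6.19  12.  ]
[482.29 287.31  12.  ]
[460.71   7.5   12.  ]
[666.35 271.6   12.  ]
[481.3  286.44  12.  ]
[460.4    7.18  12.  ]
bar [626.3 269.9 183. ]
bar [609.81   0.95 183.  ]
bar [583.85   1.24 183.  ]
bar [603.49 269.34 183.  ]
```

The two views agree well: rack yaw is about −4.2° and the lens is at about (589,−410,180). Next, closer wrist views to refine the lens.

```bash
cat >> h.py <<'E'
def lookpose(C,target,flip=0):
    z=np.asarray(target,float)-C;z/=np.linalg.norm(z);x=np.cross(z,[0,0,1]);x/=np.linalg.norm(x)
    if flip: x=-x
    y=np.cross(z,x);M=np.eye(4);M[:3,:3]=np.c_[x,y,z];M[:3,3]=C
    T=M@np.linalg.inv(np.array(imaging.camera_model("wrist")["hand_eye"]))
    q=Ro.from_matrix(T[:3,:3]).as_quat();return T[:3,3],q[[3,0,1,2]]
def shot(name):
    st=status.get_state();im=imaging.camera("wrist");cv2.imwrite(f"pics/{name}.png",im[:,:,::-1]);np.savez(f"pics/{name}.npz",tcp_pos=st["tcp_pos"],eef_rot=st["eef_rot"]);print(name,st["time"],st["tcp_pos"])
def load(name):
    d=np.load(f"pics/{name}.npz");return cam("wrist",d)
E
python3 - <<'E'
from h import *
L=np.array([589,-410,180.]);j0=status.get_state()["joint_pos"]
for r in (250,300):
  for el in (20,35,50,65):
    for az in (-70,-46,-25,0,20):
      a=np.radians(az);e=np.radians(el)
      C=L+r*np.array([-np.cos(a)*np.cos(e),-np.sin(a)*np.cos(e),np.sin(e)])
      for f in (0,1):
        p,q=lookpose(C,L,f);j=ik(p,q)
        if j is not None: print(r,el,az,f,p,np.array(j),"dmax %.2f"%np.abs(j-j0).max())
E
```

```text
250 20 -70 0 [ 557.71 -323.13  181.29] [-0.43  0.71  1.82  4.05  1.11 -2.04] dmax 4.05
250 20 -70 1 [ 564.24 -342.86  238.36] [-0.53  0.43  1.54 -1.    0.65 -0.22] dmax 1.00
250 20 -46 0 [ 525.08 -343.37  181.29] [-0.74  0.65  2.08  3.21  1.12 -1.6 ] dmax 3.21
250 20 -46 1 [ 539.07 -358.73  238.36] [-0.75  0.33  1.71 -0.2   0.19 -1.34] dmax 1.27
250 20 -25 0 [ 505.45 -370.7   181.29] [-1.07  0.65  2.09  2.46  1.21 -1.33] dmax 2.46
250 20 0 0 [ 496.67 -409.69  181.29] [-1.28  0.7   1.83  1.79  1.37 -0.98] dmax 1.79
250 20 20 0 [ 502.13 -441.29  181.29] [-1.3   0.8   1.5   1.48  1.6  -0.73] dmax 1.48
250 35 -70 0 [ 558.9  -326.4   205.15] [-0.45  0.54  1.75  4.39  0.77 -2.42] dmax 4.39
250 35 -70 1 [ 570.24 -359.34  254.89] [-0.61  0.43  1.33 -0.48  0.88 -0.74] dmax 0.71
250 35 -46 0 [ 527.5  -345.87  205.15] [-0.75  0.45  1.98  3.24  0.55 -1.64] dmax 3.24
250 35 -46 1 [ 551.25 -371.35  254.89] [-0.76  0.35  1.45 -0.04  0.68 -1.51] dmax 1.29
250 35 -25 0 [ 508.6  -372.17  205.15] [-1.05  0.45  1.99  2.2   0.74 -0.99] dmax 2.20
250 35 -25 1 [ 539.91 -387.45  254.89] [-0.91  0.35  1.46  
[... 3989 characters left out ...]
 dmax 0.88
300 65 -46 0 [ 529.82 -348.28  291.52] [-0.76  0.25  1.53 -0.05  0.62  1.65] dmax 1.87
300 65 -46 1 [ 567.62 -388.3   317.19] [-0.77  0.55  0.8  -0.    1.66 -1.54] dmax 1.32
300 65 -25 0 [ 511.63 -373.59  291.52] [-0.95  0.25  1.53  0.51  0.76  0.79] dmax 1.01
300 65 -25 1 [ 561.26 -397.4   317.19] [-0.81  0.55  0.8   0.05  1.67 -1.93] dmax 1.72
300 65 0 0 [ 503.49 -409.69  291.52] [-1.11  0.35  1.38  0.72  1.14  0.24] dmax 0.72
300 65 0 1 [ 558.53 -410.31  317.19] [-0.84  0.57  0.76  0.1   1.72 -2.39] dmax 2.18
300 65 20 0 [ 508.55 -438.96  291.52] [-1.15  0.49  1.15  0.74  1.47  0.01] dmax 0.74
300 65 20 1 [ 560.47 -420.71  317.19] [-0.86  0.61  0.69  0.13  1.79 -2.75] dmax 2.53
```

```bash
python3 - <<'E'
from h import *
L=np.array([589,-410,180.])
for n,(r,el,az,f) in {"wA":(300,65,0,0),"wB":(300,35,-70,1)}.items():
    a=np.radians(az);e=np.radians(el)
    C=L+r*np.array([-np.cos(a)*np.cos(e),-np.sin(a)*np.cos(e),np.sin(e)])
    p,q=lookpose(C,L,f);robot.movep(p,q);shot(n)
    print(proj(load(n),L))
cv2.imwrite("pics/wAB.png",cv2.resize(cv2.hconcat([cv2.imread("pics/wA.png"),cv2.imread("pics/wB.png")]),(800,300)))
E
```

```text
wA 1.1667 [ 503.03 -410.07  291.24]
[256.25 190.3 ]
wB 2.325 [ 555.94 -321.28  283.81]
[256.99 189.74]
```

View pics/wA.png

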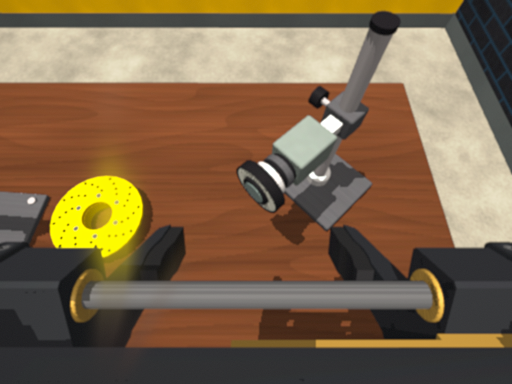

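View pics/wB.png

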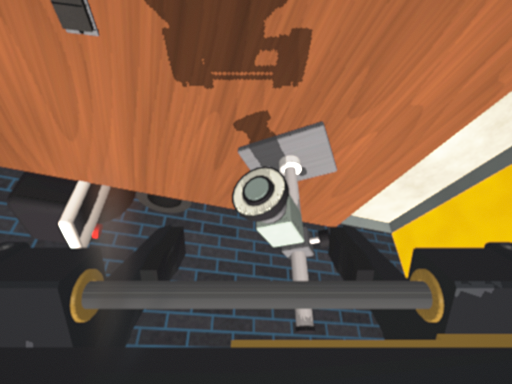

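Wrist view A shows the ring at about (258,187) and the post top at (385,22). View B, upside down, shows the ring at about (258,191). Ellipse fits on the ring come next.

```bash
python3 - <<'E'
from h import *
out=[]
for n in ("wA","wB"):
    im=cv2.imread(f"pics/{n}.png");x0,y0=215,145
    c=im[y0:y0+90,x0:x0+90]
    out.append(cv2.resize(c,None,fx=4.4,fy=4.4,interpolation=cv2.INTER_CUBIC))
cv2.imwrite("pics/rAB.png",cv2.hconcat(out))
E
```

```text
(no output)
```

View pics/rAB.png

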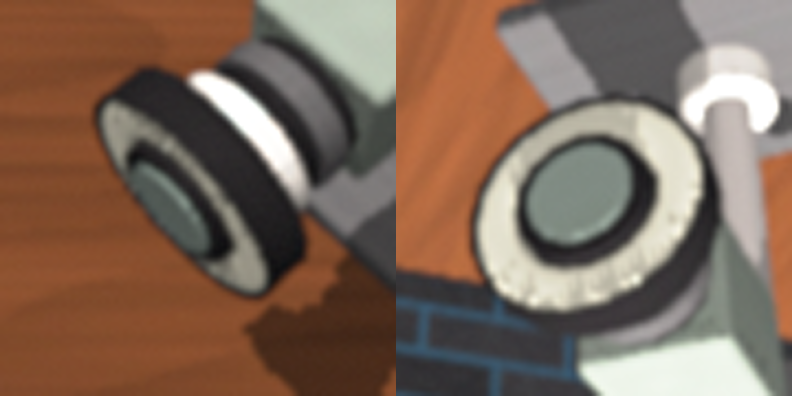

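```bash
python3 - <<'E'
from h import *
A=load("wA");B=load("wB");T=cam("top");S=cam("side")
def g(p,off=0): return ((p[0]-off)/4.4+215-.4,p[1]/4.4+145-.4)
print("glass",*tri((A,g((173,208))),(B,g((579,195),396))))
print("ring",*tri((A,g((183,198))),(B,g((590,204.5),396))))
pa,pb=(384.5,21.5),(303.5,324.5)
print("post304",onz(A,pa,304),onz(B,pb,304),onz(T,(448.7,79.3),304),tri((A,pa),(B,pb)))
# base plate corners z=14
for p in [(371,185),(327,228),(286,192)]: print("baseA",onz(A,p,14))
for p in [(324,123),(337,174),(241,148)]: print("baseB",onz(B,p,14))
# mask fits for glass and ring
for n,c in (("wA",A),("wB",B)):
    im=cv2.cvtColor(cv2.imread(f"pics/{n}.png"),cv2.COLOR_BGR2HSV)[145:235,215:305]
    print(n,im[int(200/4.4),int(173/4.4)] if n=="wA" else im[int(195/4.4),int(183/4.4)])
E
```

```text
glass [ 586.43 -407.55  180.61] [0.8, 0.8]
ring [ 589.82 -410.08  180.73] [1.4, 1.4]
post304 [ 691.2  -521.04  304.  ] [ 668.48 -475.48  304.  ] [ 694.11 -519.19  304.  ] (array([ 697.43, -525.11,  297.45]), [2.2, 2.2])
baseA [ 676.14 -619.96   14.  ]
baseA [ 594.58 -530.41   14.  ]
baseA [ 661.87 -463.76   14.  ]
baseB [ 707.74 -416.76   14.  ]
baseB [ 803.62 -523.3    14.  ]
baseB [ 597.58 -517.76   14.  ]
wA [ 70  23 102]
wB [ 68  20 139]
```

```bash
python3 - <<'E'
from h import *
T=cam("top");A=load("wA")
P=[onz(T,(365+a/4,65+b/4),14) for a,b in [(137,80),(27,190),(180,335),(290,215)]]
for i in range(4):
    d=(P[(i+1)%4]-P[i])[:2];print(P[i],np.linalg.norm(d),np.degrees(np.arctan2(d[1],d[0])))
# rim ellipse of the ring front: normal via crop-plate; ring body side direction
print(np.mean(P,0))
E
python3 - <<'E'
import cv2
im=cv2.imread("pics/wA.png")
cv2.imwrite("pics/wAz.png",cv2.resize(im[0:240,220:420],None,fx=2.5,fy=2.5,interpolation=cv2.INTER_CUBIC))
E
```

```text
[ 795.1  -511.12   14.  ] 125.41572541374657 133.83370349802854
[ 708.25 -420.65   14.  ] 159.0529025907842 -136.67956278658062
[ 592.53 -529.78   14.  ] 129.76705961586148 -44.537981985387844
[ 685.03 -620.79   14.  ] 155.38569196074454 44.89354844656731
[ 695.23 -520.59   14.  ]
```

View pics/wAz.png

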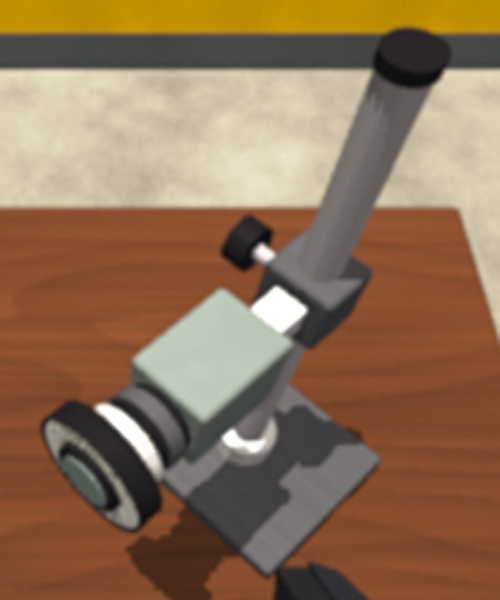

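The lens is at about (585.5,−407,180.6), with its axis at yaw ≈ −46°; base plate, post and ring agree within a few mm. Now the IK options for the grasp and the final pose.

```bash
python3 - <<'E'
from h import *
print(status.get_state()["joint_pos"])
for off in (0,np.pi):
  for n,p,y in [("over",(527.6,25.7,330),-4.2),("grasp",(527.6,25.7,196),-4.2),("off",(420,33,225),-4.2),("fin",(480,-297.5,227),-46)]:
    print(n,off,ik(p,down(np.radians(y)+off)))
E
```

```text
[-0.56  0.36  1.35 -0.48  0.94 -0.72]
over 0 [-0.18  0.29  1.17 -0.    1.68 -0.1 ]
grasp 0 [-0.18  0.38  1.43 -0.    1.33 -0.1 ]
off 0 [-0.2   0.17  1.65 -0.    1.33 -0.13]
fin 0 [-0.76  0.41  1.28 -0.    1.45  0.04]
over 3.141592653589793 None
grasp 3.141592653589793 None
off 3.141592653589793 None
fin 3.141592653589793 None
```

```bash
python3 - <<'E'
from h import *
q=down(np.radians(-4.2))
robot.movep((515,10,320),q);shot("wC")
robot.movep((515,90,320),q);shot("wD")
E
```

```text
wC 3.6083 [515.12   9.17 319.56]
wD 4.075 [515.07  90.16 319.68]
```

View pics/wC.png

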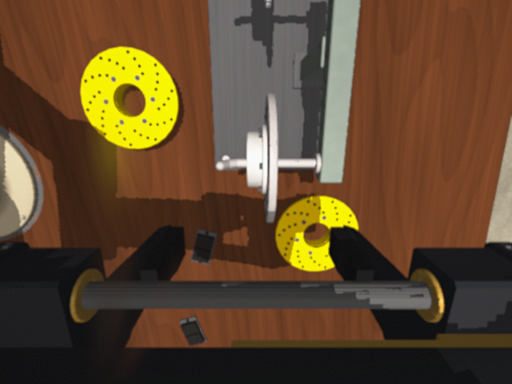

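View pics/wD.png

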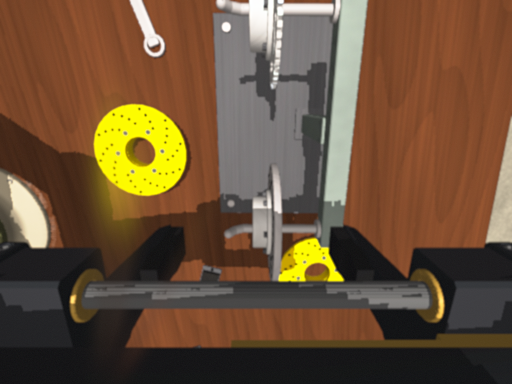

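View C shows the disc edge-on at x≈270, rows 96–220. Its hub is on the left, the hook tip at (220,165) and the hook root at (318,162).

```bash
python3 - <<'E'
import cv2
im=cv2.imread("pics/wC.png")
cv2.imwrite("pics/wCz.png",cv2.resize(im[85:233,205:365],None,fx=4,fy=4,interpolation=cv2.INTER_CUBIC)[:600])
im=cv2.imread("pics/wD.png")
cv2.imwrite("pics/wDz.png",cv2.resize(im[150:290,215:355],None,fx=4,fy=4,interpolation=cv2.INTER_CUBIC))
E
```

```text
(no output)
```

View pics/wCz.png

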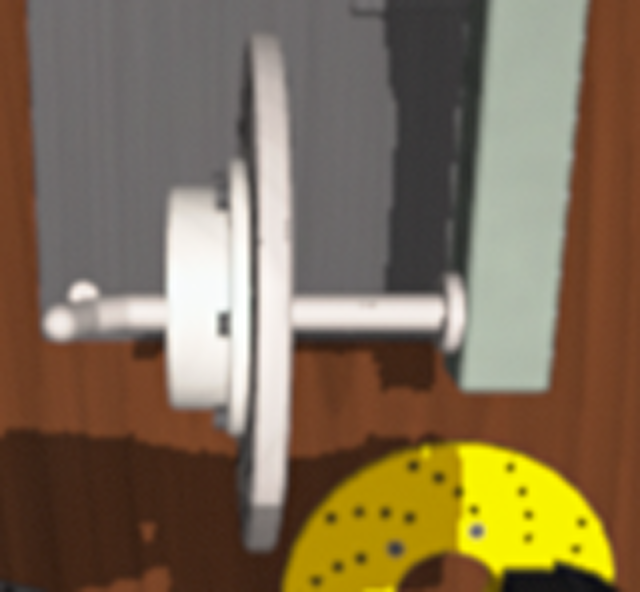

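View pics/wDz.png

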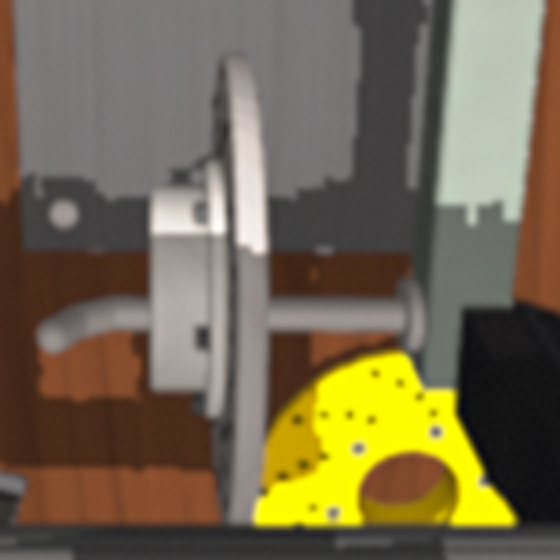

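```bash
python3 - <<'E'
from h import *
C=load("wC");D=load("wD");T=cam("top")
c=lambda p:(205+p[0]/4-.4,85+p[1]/4-.4)
d=lambda p:(215+p[0]/4-.4,150+p[1]/4-.4)
for n,p in [("rim hubside",(254,310)),("rim bare",(292,310))]: print(n,onz(C,c(p),224.8))
for n,p in [("rim hubside",(232,250)),("rim bare",(268,250)),("rim hs",(228,315)),("rim bare",(268,315))]: print("D",n,onz(D,d(p),224.5))
print("bar corners C",onz(C,c((462,390)),183),onz(C,c((550,390)),183),"edge",onz(C,c((490,0)),183),onz(C,c((588,0)),183))
print("bar D",onz(D,(339,218),183),onz(D,(367.5,0),183),onz(D,(343.5,205),183),onz(D,(340,0),183))
print("tip",*tri((C,c((60,322))),(D,d((50,335)))))
print("hook z170 C",onz(C,c((320,313)),170),onz(C,c((430,313)),170),onz(C,c((145,312)),170))
print("hook z170 D",onz(D,d((290,314)),170),onz(D,d((395,314)),170),onz(D,d((125,312)),170))
print("rim top/bot in C",c((264,35)),c((262,548)))
yw=np.radians(-4.2);ax=np.array([np.cos(yw),np.sin(yw),0]);ay=np.array([-ax[1],ax[0],0])
for ctr in [(528,26,150),(530,24,150)]:
  a=np.linspace(0,2*np.pi,361);pts=np.array([proj(C,np.array(ctr)+75*(np.cos(t)*ay+np.sin(t)*np.array([0,0,1]))) for t in a])
  print(ctr,pts[pts[:,1].argmin()],pts[pts[:,1].argmax()],pts[90])
E
```

```text
rim hubside [528.35  37.44 224.8 ]
rim bare [537.06  36.79 224.8 ]
D rim hubside [529.7   68.67 224.5 ]
D rim bare [538.46  68.04 224.5 ]
D rim hs [527.76  51.38 224.5 ]
D rim bare [537.69  50.66 224.5 ]
bar corners C [585.39   2.45 183.  ] [609.59   0.65 183.  ] edge [592.63 102.4  183.  ] [616.84 100.6  183.  ]
bar D [607.03  38.97 183.  ] [628.68 252.9  183.  ] [611.8   54.62 183.  ] [603.7  254.72 183.  ]
tip [477.12  30.15 185.58] [0.3, 0.3]
hook z170 C [548.45  24.18 170.  ] [579.4   21.87 170.  ] [499.22  28.13 170.  ]
hook z170 D [548.11  24.27 170.  ] [580.04  21.96 170.  ] [497.98  28.57 170.  ]
rim top/bot in C (270.6, 93.35) (270.1, 221.6)
(528, 26, 150) [266.59  92.71] [266.15 222.22] [268.49 174.26]
(530, 24, 150) [268.51  94.49] [267.96 223.67] [270.76 176.18]
```

The disc centre is at about (531.5,25.6,150), rack yaw −4.25°, and the hook line is consistent across the views. Now the grasp.

```bash
python3 - <<'E'
from h import *
q=down(np.radians(-4.25))
robot.movep((531.5,25.6,262),q)
robot.move_gripper(50)
print(robot.move_straight((531.5,25.6,196),q,max_speed=80,until_force=15))
s=status.get_state();print(s["time"],s["tcp_pos"],s["wrist_force"],s["gripper_width"]);shot("wE")
E
```

```text
False
6.25 [531.73  25.57 196.46] [-0.26  0.2   0.77] 49.891051702610504
wE 6.25 [531.73  25.57 196.46]
```

View pics/wE.png

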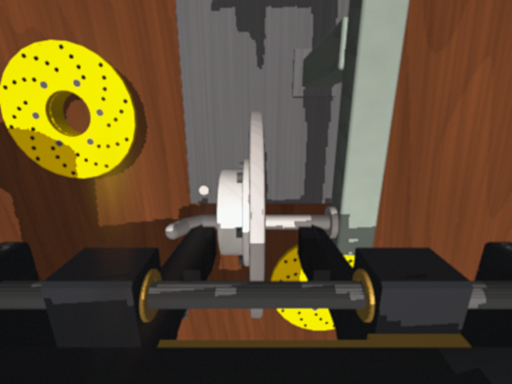

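The disc edge at x≈257 sits midway between the fingers (215 and 300), with no contact force. I'll close the gripper and lift.

```bash
python3 - <<'E'
from h import *
q=down(np.radians(-4.25))
def rep(n):
    s=status.get_state();print(n,round(s["time"],2),s["tcp_pos"],s["wrist_force"],s["torque"],round(s["gripper_width"],2))
robot.move_gripper(0);rep("closed")
robot.hold(.2)
p=np.array([531.5,25.6,196.])
robot.move_straight(p+[0,0,14],q,max_speed=40);rep("l14")
robot.move_straight(p+[0,0,28],q,max_speed=40);rep("l28")
shot("wF");cv2.imwrite("pics/sF.png",cv2.resize(imaging.camera("side")[150:310,180:340,::-1],None,fx=3.7,fy=3.7,interpolation=cv2.INTER_CUBIC))
E
```

```text
closed 7.01 [531.42  25.61 196.04] [-1.12 -0.31  1.25] [ 0.02  0.07 -0.03] 7.94
l14 7.71 [531.41  25.62 209.85] [-0.33  0.35 -8.  ] [-0.02 -0.11 -0.01] 7.83
l28 8.21 [531.48  25.61 224.13] [-0.18 -0.19 -7.26] [-0.   -0.03 -0.03] 7.54
wF 8.2083 [531.48  25.61 224.13]
```

View pics/wF.png

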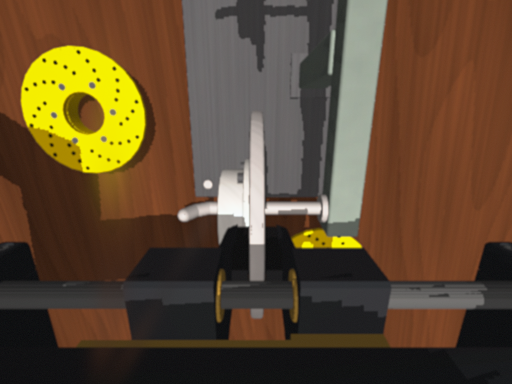

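View pics/sF.png

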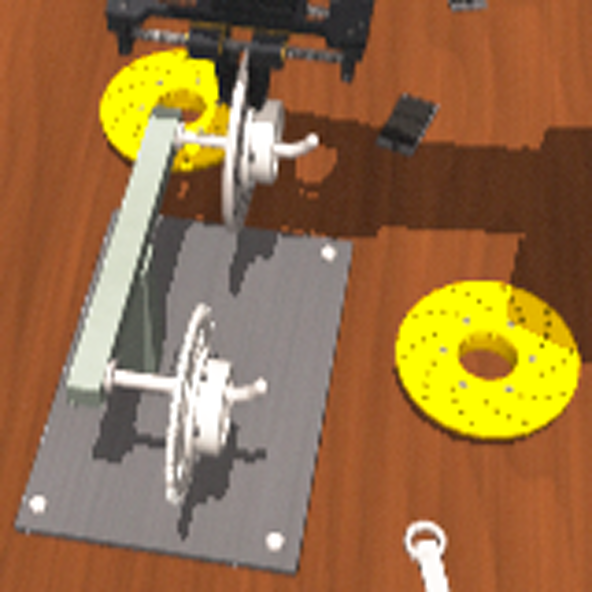

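The tool now carries 7.3 N (about 0.74 kg) and the disc sits the same in the wrist view, so there is no slip. I'll draw it off the hook.

```bash
python3 - <<'E'
from h import *
y=np.radians(-4.25);q=down(y);u=np.array([np.cos(y),np.sin(y),0])
p=np.array([531.5,25.6,224.])
print(robot.move_straight(p-40*u,q,max_speed=60,until_force=8))
s=status.get_state();print(s["time"],s["tcp_pos"],s["wrist_force"])
print(robot.move_straight(p-105*u,q,max_speed=80,until_force=8))
s=status.get_state();print(s["time"],s["tcp_pos"],s["wrist_force"],s["gripper_width"])
shot("wG");cv2.imwrite("pics/sG.png",cv2.resize(imaging.camera("side")[150:310,180:340,::-1],None,fx=3.7,fy=3.7,interpolation=cv2.INTER_CUBIC))
E
```

```text
False
9.125 [491.85  28.49 224.13] [ 0.31  0.6  -8.28]
False
10.0833 [427.24  33.27 224.08] [ 0.05 -0.53 -8.22] 7.57636231356736
wG 10.0833 [427.24  33.27 224.08]
```

View pics/sG.png

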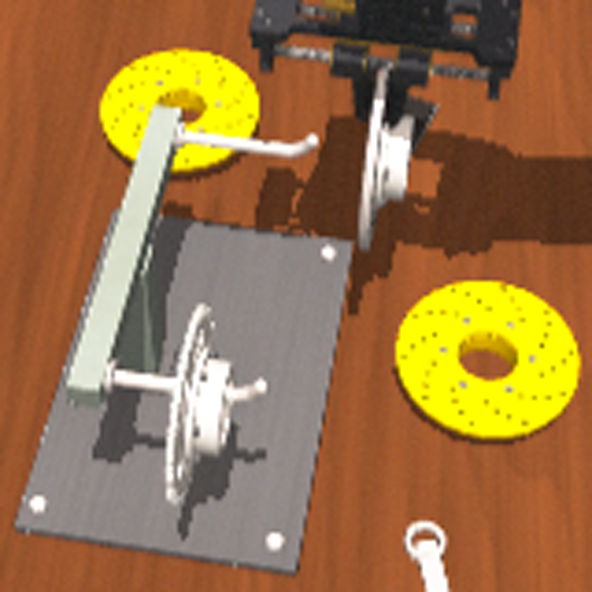

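```bash
python3 - <<'E'
from h import *
from scipy.optimize import fsolve
G=load("wG");im=cv2.imread("pics/wG.png")
cv2.imwrite("pics/wGz.png",cv2.resize(im[95:335,180:340],None,fx=2.5,fy=2.5,interpolation=cv2.INTER_CUBIC))
d=np.load("pics/wG.npz");t=d["tcp_pos"];R=Ro.from_quat(d["eef_rot"][[1,2,3,0]]).as_matrix()
a=np.linspace(0,2*np.pi,721)
def ext(tx,dep):
    P=np.array([proj(G,t+R@np.array([tx+75*np.cos(k),0,dep+75*np.sin(k)])) for k in a]);return P[P[:,1].argmin()],P[P[:,1].argmax()]
for tx,dep in [(0,46),(3,46),(-3,46),(0,49),(0,43)]: print(tx,dep,*ext(tx,dep))
E
```

```text
0 46 [255.79 110.66] [255.78 318.65]
3 46 [255.78 106.12] [255.77 314.92]
-3 46 [255.8  115.13] [255.78 322.36]
0 49 [255.8  110.61] [255.79 315.24]
0 43 [255.77 110.7 ] [255.76 322.19]
```

View pics/wGz.png

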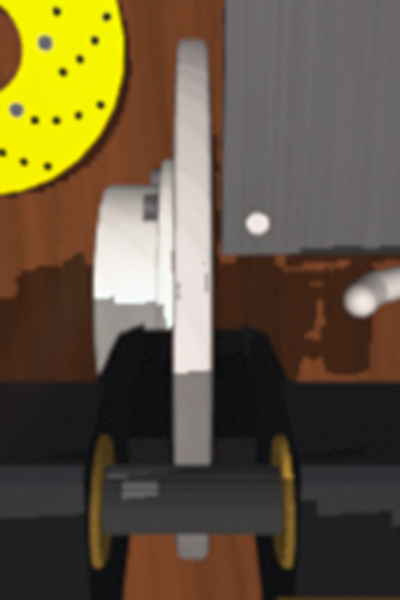

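The rim extents (110.2 / 318.2) match the model (110.7 / 318.7), so the disc centre is 46 mm below the TCP on its axis. I'll carry it to the camera.

```bash
python3 - <<'E'
from h import *
y=np.radians(-46);q=down(y);u=np.array([np.cos(y),np.sin(y),0]);L=np.array([585.5,-406.8,180.6])
f=L-152*u+[0,0,46.2]
s=status.get_state()
robot.move_straight((420,-150,240),down(np.radians(-25)),max_speed=130)
robot.move_straight(f-50*u,q,max_speed=120)
robot.move_straight(f,q,max_speed=50)
robot.hold(.3)
s=status.get_state();print(f,s["time"],s["tcp_pos"],s["eef_rot"],q,s["wrist_force"],s["gripper_width"])
shot("wH")
for n in ("top","side"): cv2.imwrite(f"pics/{n}H.png",imaging.camera(n)[:,:,::-1])
a=cv2.resize(cv2.imread("pics/topH.png")[60:220,320:480],None,fx=2.5,fy=2.5,interpolation=cv2.INTER_CUBIC)
b=cv2.resize(cv2.imread("pics/sideH.png")[40:200,180:340],None,fx=2.5,fy=2.5,interpolation=cv2.INTER_CUBIC)
cv2.imwrite("pics/H.png",cv2.hconcat([a,b]))
E
```

```text
[ 479.91 -297.46  226.8 ] 14.3083 [ 479.85 -297.39  226.88] [0.   0.93 0.37 0.  ] [0.   0.93 0.37 0.  ] [-0.14 -0.05 -7.41] 7.708373525886125
wH 14.3083 [ 479.85 -297.39  226.88]
```

View pics/H.png

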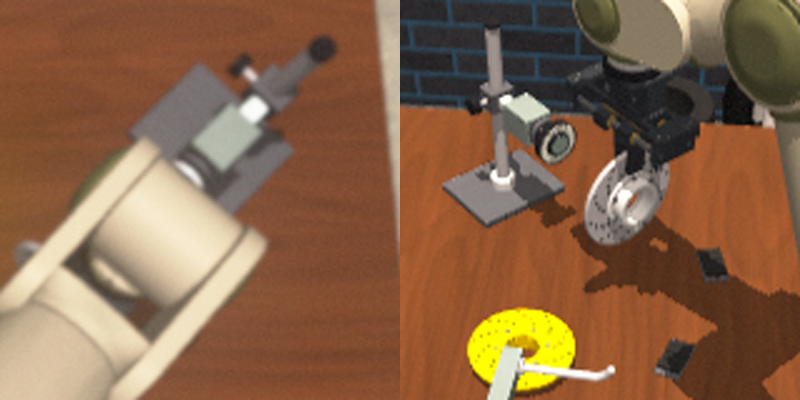

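View pics/wH.png

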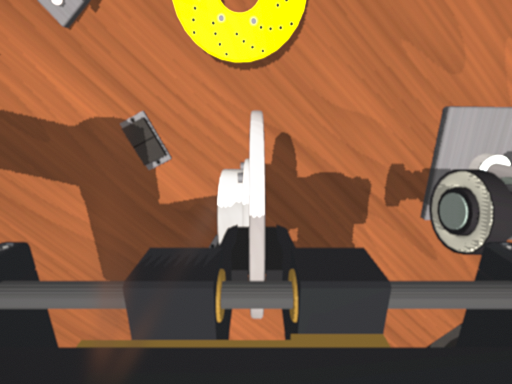

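View pics/sideH.png

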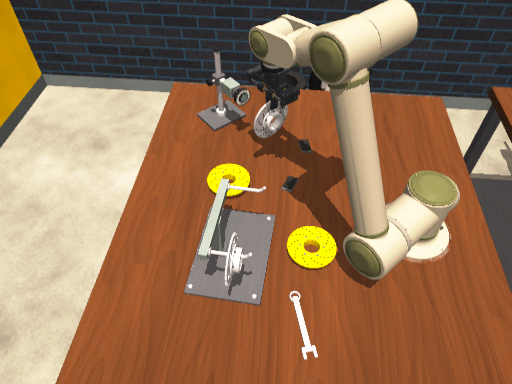

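The disc is held in front of the camera with its bare face towards the lens. The wrist view shows the glass at about (454,211) and the stand base edge on the right. I'll check alignment numerically from this view.

```bash
python3 - <<'E'
from h import *
H=load("wH");im=cv2.imread("pics/wH.png")
print("pred lens",proj(H,(585.5,-406.8,180.6)))
g=cv2.cvtColor(im,cv2.COLOR_BGR2HSV)
cv2.imwrite("pics/wHz.png",cv2.resize(im[90:260,402:512],None,fx=3.5,fy=3.5,interpolation=cv2.INTER_CUBIC))
# base edges by saturation threshold (grey plate vs brown bench)
sat=g[:,:,1].astype(int)
E=[]
for r in range(115,160,3):
    row=sat[r,400:480]; k=np.where(row<70)[0]; E.append((400+k[0],r)) if len(k) else 0
W=np.array([onz(H,e,14)[:2] for e in E]);
v=cv2.fitLine(W.astype(np.float32),cv2.DIST_HUBER,0,.01,.01).ravel();print(E[:3],E[-3:],"front edge dir",np.degrees(np.arctan2(v[1],v[0])),v[2:])
F=[]
for c in range(452,508,4):
    col=sat[90:130,c];k=np.where(col<70)[0];F.append((c,90+k[0])) if len(k) else 0
W=np.array([onz(H,e,14)[:2] for e in F]);
v=cv2.fitLine(W.astype(np.float32),cv2.DIST_HUBER,0,.01,.01).ravel();print(F[:3],F[-3:],"side edge dir",np.degrees(np.arctan2(v[1],v[0])),v[2:])
E
```

```text
pred lens [451.42 211.73]
[(np.int64(442), 115), (np.int64(442), 118), (np.int64(441), 121)] [(np.int64(435), 151), (np.int64(434), 154), (np.int64(433), 157)] front edge dir 42.581696 [ 676.51 -443.62]
[(452, np.int64(106)), (456, np.int64(107)), (460, np.int64(107))] [(496, np.int64(107)), (500, np.int64(107)), (504, np.int64(107))] side edge dir -46.012367 [ 738.94 -453.26]
```

View pics/wHz.png

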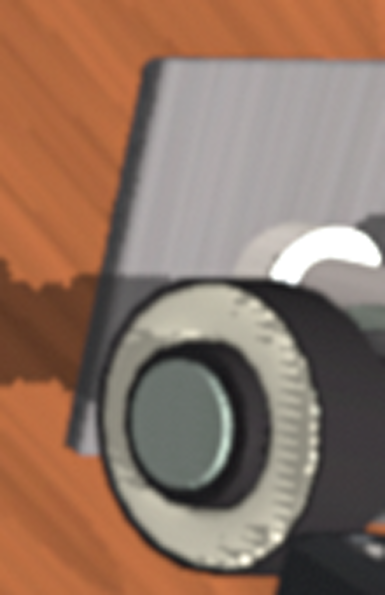

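```bash
python3 - <<'E'
from h import *
H=load("wH");A=load("wA");B=load("wB")
z=lambda p:(402+p[0]/3.5-.4,90+p[1]/3.5-.4)
for a,b,h in [((145,62),(66,445),0),((163,60),(104,340),14)]:
    d=(onz(H,z(b),h)-onz(H,z(a),h));print(np.degrees(np.arctan2(d[1],d[0])))
gA=((173)/4.4+215-.4,208/4.4+145-.4);gB=((579-396)/4.4+215-.4,195/4.4+145-.4);gH=z((182,425))
L,e=tri((A,gA),(B,gB),(H,gH));print(L,e)
print(tri((A,gA),(H,gH)),tri((B,gB),(H,gH)))
y=np.radians(-46);u=np.array([np.cos(y),np.sin(y),0]);w=np.array([-u[1],u[0],0])
s=status.get_state();c=s["tcp_pos"]-[0,0,46];print("dist",(L-c)@u,"lat",(L-c)@w,"dz",(L-c)[2])
E
```

```text
-136.43328235404763
-136.37820646869397
[ 586.96 -407.67  180.11] [0.5, 0.3, 0.3]
(array([ 586.77, -407.67,  180.21]), [0.3, 0.3]) (array([ 587.34, -408.22,  179.72]), [0.1, 0.1])
dist 153.68413512188272 lat 0.4282973785575592 dz -0.7206533300063711
```

Three wrist views put the lens 153.7 mm from the disc centre, so the bare face is 149.7 mm from the glass. It is 0.4 mm off sideways and 0.7 mm in height, and the stand edges give −46.0° to −46.4° against the held −46°. That needs no correction, so I'll hand the job in.

```bash
python3 - <<'E'
from h import *
robot.hold(.3)
s=status.get_state();print(s["time"],s["tcp_pos"],np.abs(s["joint_velocities"]).max(),s["wrist_force"],s["gripper_width"])
print(robot.finish_job())
E
```

```text
14.7583 [ 479.9  -297.47  226.8 ] 0.001751905680131731 [ 0.33  0.61 -8.16] 8.035022007178613
the job is handed in; nothing more can be done
None
```

The brake disc is off its hook and held still in front of the inspection camera, bare face to the lens. I handed the job in at 14.8 s on the robot clock.

I pinched the disc from above at its rim, lifted it 28 mm, drew it about 105 mm off over the hook tip and carried it to the camera.

Last checks:
- **Distance:** the bare face is about 150 mm from the glass, and the disc centre about 153.7 mm.
- **Centring:** the disc is off the lens centre by about 0.4 mm sideways and 0.7 mm in height, with calibration good to about 2 mm.
- **Squareness:** the stand's edges give a lens direction of −46.0° to −46.4° against the held −46°. A cruder fit of the front edge gave −47.4°; I discounted it because it was picking up the dark side of the plate.
- **Grip:** the arm was at rest, carrying about 8 N with the jaws at 8 mm. The disc showed no slip in the wrist view taken after it left the hook.
- **Surroundings:** in the side picture after the move, the sprocket is still hanging, and the rack, spanner and yellow discs look unmoved. The camera and stand look unmoved too. I only compared these by eye.

No check failed. The first rough lens estimate differed by only 1–2 mm from the final three-view one.

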